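Mount the vibration meter on the exciter and switch on its isolator

TASK

Stand the tall vibration meter upright in the middle of the round table plate on top of the vibration exciter, setting it down gently so that it neither drops nor topples, and let go. Then switch the exciter's supply on: push the red isolator handle into its sloping box as far as it goes, keep it pushed in while turning it clockwise a quarter turn from off to on, and let it spring back out; never wrench it while it is still locked. Leave everything else on the bench where it is.

Things in the scene. Friction and masses are not known exactly. Their poses are not given: they have to be found in the camera images.
- meter: tall vibration meter, loose, 0.22-0.36 kg, 167 mm, top-heavy (centre of mass about 110 mm up), standing on the bench: black round foot 42 mm across, 8 mm high; steel stem 18 mm across up to 55 mm; above it a case 40 mm along x, 26 mm along y, grey below, ribbed silver on top. Grip it across the 26 mm about 130 mm up. Origin: centre of the foot's underside, z up
- exciter_table (a point): centre of the flat upper face of the silver round table plate, 64 mm across, on the black drum-shaped exciter (drum 132 mm across, base plate 150 mm square, fixed to the bench), 120 mm above the bench. Exciter and isolator may change sides
- isolator: the whole isolator: sloping light-grey box with yellow face and red handle on a base plate 190 x 130 mm, fixed to the bench; origin on the bench under the centre of the face. Turning against its lock strains it: if it resists with more than about 1 N m, it is not pushed in far enough. Grip the handle with at most 120 N a finger
- handle_grip (a point): point on the turning axis of the red isolator handle: a bar 100 mm long, 16 mm thick, 36 mm high on a black hub disc 72 mm across. Axes move with the handle: z out of the box along the turning axis (35 deg from vertical, leaning to the robot side), y along the bar to its white-striped end, x across its thickness. Bar top 14 mm above this point, hub face 22 mm below, box face 56 mm below
- iso_face (a point): centre of the isolator's sloping face (130 mm wide, 150 mm up the slope, yellow plate), z out of it. A spring holds the handle out: it gives from 3.5 N. It cannot turn until pushed in along z by an unseen amount, 6 to 17 mm, different each time; the firm inner stop is 3 mm beyond that. The spring alone gives at most 11 N; a push of 15 N always reaches the stop
- iso_handle (a joint): angle of the isolator handle, rad: 0 = off, the start (striped end at the red mark, left as seen facing the box), growing clockwise to 1.57 = on (striped end at the green mark, up the slope); end stops at both. A detent spring draws it to the nearer end, resisting with up to 0.3 N m in the first half of the way. Let go in on or off, it springs out and locks
- spirit: bystander: amber bottle, 48 mm across, 150 mm tall; origin at the centre of its underside
- weight: bystander: brass weight with a knob, 52 mm across, 66 mm tall; origin at the centre of its underside
- driver: bystander: yellow-handled screwdriver lying on the bench; origin underneath its middle, x along it
- wrench: bystander: steel wrench lying on the bench; origin underneath its middle, x along it
- case: bystander: grey and black accessory case 90 x 130 x 43 mm; origin at the centre of its underside
- mug: bystander: white mug, 76 mm across, 90 mm tall; origin at the centre of its underside
Things that resemble listed ones, but are neither listed nor needed, are in the scene too. Of the things that look like the isolator, the smaller one is meant.

How it is judged:
On the way, in this order (a step that is already met when the one before it is completed fails the run):
1. the meter stands upright on the exciter's table plate, let go, with the isolator still off (distance between meter and exciter_table below 0.011 m and angle between meter's own z axis and vertical below 0.06 rad and contact force between the fingers and meter below 0.1 N and linear speed of meter below 0.02 m/s and value of joint iso_handle below 0.3 rad), for 0.2 s.
2. the isolator handle is in its on detent (value of joint iso_handle above 1.45 rad), for 0.2 s.
At the end, for the whole second after the job is handed in: the meter stands upright (within 0.06 rad) and at rest with the centre of its foot within 11 mm of the middle of the exciter's table plate (foot wholly on the plate), and the isolator handle rests in its on detent (joint above 1.45 rad) (distance between meter and exciter_table below 0.011 m and angle between meter's own z axis and vertical below 0.06 rad and linear speed of meter below 0.02 m/s and value of joint iso_handle above 1.45 rad); the robot touches nothing.
It fails at once if the meter topples (more than 0.5 rad from upright) (angle between meter's own z axis and vertical above 0.5 rad).
It fails at once if the meter is dropped (faster than 0.45 m/s with no finger on it) (linear speed of meter above 0.45 m/s and contact force between the fingers and meter below 0.05 N).
It fails at once if a bystander is moved by more than 30 mm (distance of any of spirit, weight, driver, wrench, case, mug from where it was at the start of the episode above 0.03 m).
It fails at once if the handle is forced round without being pushed in (turned between 0.25 and 1.3 rad while handle_grip is still more than 51.5 mm out from the face) (value of joint iso_handle between 0.25 and 1.3 rad and z of handle_grip in the frame of iso_face above 0.0515 m).
It fails at once if the handle is wrenched against its lock, or crushed: more than 400 N between the fingers and the isolator (contact force between the fingers and isolator above 400 N).
It also fails if it takes over 58 s, if anything falls off the work surface, if the arm or the gripper's body presses on something with over 40 N, if the wrist force passes 120 N, or if a joint passes its speed limit or range.

ROBOT

A 6-joint arm with a two-finger parallel gripper is mounted at the origin on the work surface. World frame = base frame: x ahead of the robot, y to its left, z up, the work surface at z = 0. Lengths are in m, angles in rad, forces in N, time in s.
With the tool pointing down it reaches from about 0.325 to 0.9 m from the base axis. Payload 6.1 kg.
Tool frame: the origin (TCP) lies midway between the tips of the shut fingers; the grasp point (between the pads) lies 19 mm behind it; x points along the fingers, y is the direction in which the jaws open and shut, and the axes are right-handed (so a half turn about x gives the same grasp; the last joint's range is limited). The gripper opens to 85 mm and grips with 20 to 120 N. Pads are 22 mm wide; open, the fingers measure 114 mm over their backs; the gripper's body (76 mm by 85 mm) begins 54 mm behind the grasp point. The pads swing forward as they close: fully open they stand 13 mm farther back than shut.
Start: joints at [-1.228, 0.22, 1.526, -0, 1.395, -0.126], TCP at [0.282, -0.558, 0.231] pointing down, gripper open.
Joint ranges: [-2.98, 2.98], [-0.91, 2.08], [0.09, 2.57], [-1.24, 4.39], [0.2, 2.65], [-2.68, 2.68]. Speed limits (rad/s): [2.57, 2.57, 3.01, 3.14, 3.14, 3.14].

INTERFACE

Orientations are given as [roll, pitch, yaw] about the fixed x, y, z axes, in that order (R = Rz(yaw) Ry(pitch) Rx(roll)).
In Python, from plant import movep, move_l, set_joints, gripper_to, hold, inverse_kinematics, observe, get_image, get_calibration, Unreachable, job_done gives the robot as it stands. Calls block until the motion is done:
- movep(position, orientation): joint-space move of the TCP to a pose.
- move_l(position, feed=0.15, rotation=None, max_force=None): straight line of the TCP; rotation=None keeps the orientation; feed is the mean speed in m/s. With max_force (N) it stops when the force on the tool has changed by that much, and returns True; else False.
- set_joints(angles): joint-space move.
- gripper_to(opening, f_grip=None): finger opening in m; f_grip is the grip in N (None keeps the last); returns when the fingers have stopped.
- hold(seconds).
- inverse_kinematics(position, orientation): joint angles nearest the present ones, or None.
- observe(): the state.
- get_image(name): name is "scene" or "top" or "wrist"; returns (picture, depth): 480x640x3 uint8, red, green, blue; 480x640 float32, m along the optical axis (not along the pixel's ray), 0 where there is no reading.
- get_calibration(name): a dict with "intrinsics" (3x3 intrinsics, pixels), "world_from_camera" (4x4, takes a point from camera to world coordinates). Camera axes: x right, y down, z forward; pixel columns grow to the right and rows downward; lengths in m; the calibration is good to about 2 mm. A picture is of the moment at which its call begins: read the wrist's pose just before it. get_calibration takes no time and is no camera call; for the wrist camera it gives the pose at the moment of the call.
A pose or a line that the arm cannot do raises Unreachable and nothing moves.
- job_done(): hands the job in, once; it reports no verdict.
The state is a dict: "time_s": time; "q": joint angles; "joint_velocities": joint speeds; "joint_torque": joint torques, N m; "eef_pos": TCP position; "tcp_rot": TCP orientation; "ft_force": force on the tool from outside, world axes, zero at the start; "torque": the same for the moment, N m; "opening": finger opening in m.
Only numpy, scipy, OpenCV 4.12 (cv2) and the standard library are available. Lean on these libraries where they do the work, as an engineer would, in place of code of your own. Each camera call takes 0.05 s, during which the arm holds its last target. There are 200 camera calls.

## Working session

There is one attempt and no reset: what is moved stays moved. The work goes in short steps, each a Python script; the robot and the scene stay as the last script left them, time stands still between calls to the robot, and variables do not carry over. Pictures are saved under pics/ and viewed, about 8 in all and at most 12, crops included, and the job is handed in when it is done.

```bash
mkdir -p pics; ls; cat > h.py <<'E'
import numpy as np, cv2
from plant import *
def snap(n,f=None):
    c=get_calibration(n); im,d=get_image(n)
    if f: cv2.imwrite('pics/'+f,im[:,:,::-1])
    return im,d,np.array(c["intrinsics"]),np.array(c["world_from_camera"])
def cloud(d,K,T):
    v,u=np.mgrid[:480,:640]
    P=np.stack([(u-K[0,2])/K[0,0]*d,(v-K[1,2])/K[1,1]*d,d],-1)
    P=P@T[:3,:3].T+T[:3,3]; P[d<=0]=np.nan
    return P
def ray(u,v,K,T,z):
    r=T[:3,:3]@np.array([(u-K[0,2])/K[0,0],(v-K[1,2])/K[1,1],1]); return T[:3,3]+r*(z-T[2,3])/r[2]
E
python3 - <<'E'
from h import *
for n in ("top","scene"):
    im,d,K,T=snap(n,n+"1.png"); print(n,K[0,0],T.round(3).tolist()); np.savez(n+"1",im=im,d=d,K=K,T=T)
print(observe())
E
```

```text
pics
top 531.5261109056696 [[-0.013, -0.986, 0.164, 0.234], [-1.0, 0.011, -0.013, 0.014], [0.012, -0.165, -0.986, 1.59], [0.0, 0.0, 0.0, 1.0]]
scene 457.62734671823614 [[0.685, 0.594, -0.421, 0.966], [0.728, -0.566, 0.387, -0.469], [-0.008, -0.571, -0.821, 1.143], [0.0, 0.0, 0.0, 1.0]]
{'time_s': 0.1, 'q': array([-1.22811158e+00,  2.21149918e-01,  1.52749516e+00,  5.34569181e-06,
        1.39471135e+00, -1.26083590e-01]), 'joint_velocities': array([-0.00140854, -0.0029118 , -0.00285656, -0.00081517, -0.00191498,
        0.00089274]), 'joint_torque': array([ 5.23987637e-04, -4.98240030e+01, -3.90548444e+01, -1.12550215e-04,
        5.62324640e-03, -2.43383511e-05]), 'eef_pos': array([ 0.28218962, -0.55705588,  0.23030781]), 'tcp_rot': array([-1.69986292,  1.56903254,  1.91049713]), 'ft_force': array([-0.03803515,  0.12636354, -0.26455933]), 'torque': array([-0.00322261,  0.02037623, -0.05121545]), 'opening': 0.08500981517528046}
```

View pics/top1.png

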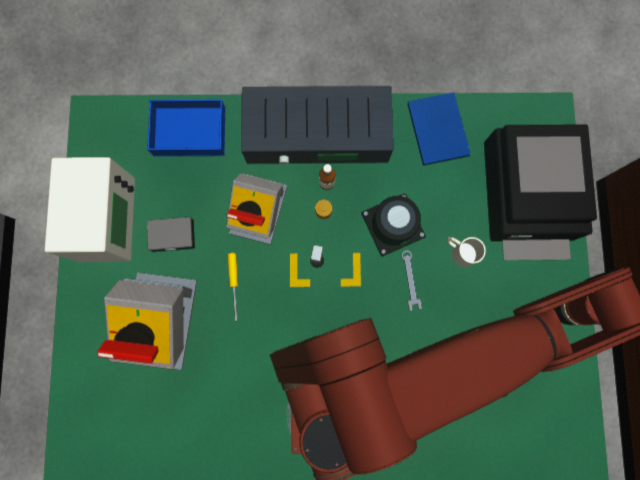

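View pics/scene1.png

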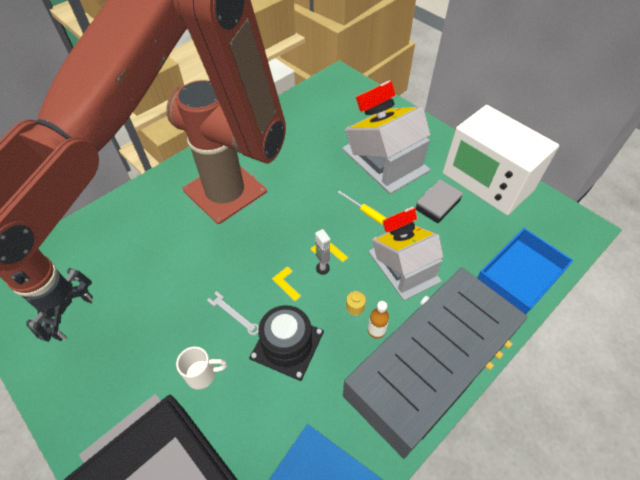

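The top view shows the smaller isolator at (250,210), the meter at (317,255), the exciter table at (398,217), the mug at (468,250), the spirit at (327,178) and the weight at (323,209). The larger look-alike isolator is at (145,325). The scene view agrees.

```bash
python3 - <<'E'
from h import *
for n,b in (("top",dict(iso=(222,170,292,245),met=(305,240,330,270),exc=(380,198,418,238))),("scene",dict(iso=(365,205,445,300),met=(310,228,335,275),exc=(265,308,305,346)))):
    z=np.load(n+"1.npz"); im,d,K,T=[z[k] for k in("im","d","K","T")]; P=cloud(d,K,T)
    hsv=cv2.cvtColor(im,cv2.COLOR_RGB2HSV)
    def box(k): 
        m=np.zeros((480,640),bool); x0,y0,x1,y1=b[k]; m[y0:y1,x0:x1]=1; return m
    H,S,V=[hsv[...,i].astype(int) for i in range(3)]
    m=box("exc")&(S<70)&(V>140)&(abs(P[...,2]-.12)<.012); q=P[m]; print(n,"exc",m.sum(),np.median(q,0).round(4),((np.min(q,0)+np.max(q,0))/2).round(4),np.ptp(q,axis=0).round(3))
    v,u=np.nonzero(m);(cx,cy),ax,an=cv2.fitEllipse(max(cv2.findContours(m.astype(np.uint8),0,1)[0],key=len)); print(" ray",ray(cx,cy,K,T,.12).round(4))
    m=box("met")&(P[...,2]>.155)&(P[...,2]<.18); q=P[m]
    if len(q)>3:
        r=cv2.minAreaRect(q[:,:2].astype(np.float32)*1000); print(" met top",m.sum(),q.mean(0).round(4),r)
    m=box("iso")&(H>18)&(H<32)&(S>150)&(V>120); q=P[m]; q=q[~np.isnan(q[:,0])]
    c=np.median(q,0); q=q[np.linalg.norm(q-c,axis=1)<.12]; nn=np.linalg.svd(q-q.mean(0))[2][2]; nn*=np.sign(nn[2]); print(" yellow",len(q),q.mean(0).round(4),"n",nn.round(3),"tilt",np.degrees(np.arccos(nn[2])),"yaw",np.degrees(np.arctan2(nn[1],nn[0])))
    c0=q.mean(0)
    m=box("iso")&((H<6)|(H>174))&(S>150)&(V>100); q=P[m]; q=q[~np.isnan(q[:,0])]
    h=(q-c0)@nn; top=q[h>np.percentile(h,95)-.006]; t=top.mean(0); dd=np.linalg.svd(top-t)[2][0]; s=(top-t)@dd
    print(" red",len(q),"h95",np.percentile(h,[5,50,95]).round(4),"top c",t.round(4),"mid",(t+dd*(s.min()+s.max())/2).round(4),"dir",dd.round(3),"len",np.ptp(s).round(3))
E
```

```text
top exc 386 [ 0.5542 -0.2099  0.1204] [ 0.5546 -0.2116  0.1181] [0.064 0.062 0.02 ]
 ray [ 0.5538 -0.2102  0.12  ]
 met top 140 [0.4442 0.0234 0.1656] ((444.7343444824219, 23.256080627441406), (25.690692901611328, 41.01792526245117), 78.17951965332031)
 yellow 933 [0.5838 0.2011 0.1236] n [-0.539  0.151  0.828] tilt 34.063343656930435 yaw 164.35395249821494
 red 303 h95 [0.0347 0.061  0.0702] top c [0.5377 0.2089 0.1738] mid [0.54   0.2167 0.1739] dir [-0.291 -0.957 -0.009] len 0.094
scene exc 559 [ 0.5558 -0.2078  0.1203] [ 0.5506 -0.2046  0.1171] [0.07  0.068 0.018]
 ray [ 0.5554 -0.2077  0.12  ]
 met top 150 [0.4488 0.0228 0.1658] ((446.7778625488281, 24.791255950927734), (26.33041763305664, 41.44668197631836), 78.85490417480469)
 yellow 475 [0.5869 0.1983 0.1281] n [-0.538  0.176  0.825] tilt 34.44230062738533 yaw 161.89483980852452
 red 435 h95 [0.0326 0.0501 0.067 ] top c [0.5446 0.218  0.1751] mid [0.5448 0.2189 0.1751] dir [-0.291 -0.957  0.009] len 0.095
```

```bash
cat >> h.py <<'E'
from scipy.spatial.transform import Rotation as Rn
def rpy(x,y):
    x=np.array(x,float);x/=np.linalg.norm(x);y=np.array(y,float);y-=x*(x@y);y/=np.linalg.norm(y)
    return Rn.from_matrix(np.stack([x,y,np.cross(x,y)],1)).as_euler('xyz')
def down(a): return rpy([0,0,-1],[np.cos(a),np.sin(a),0])
def best(p,os):
    c=[(np.abs(q-observe()["q"]).max(),i) for i,o in enumerate(os) if (q:=inverse_kinematics(p,o)) is not None]
    return os[min(c)[1]]
E
python3 - <<'E'
from h import *
a=np.radians(78.5)
for p in ([.4455,.0238,.30],[.4455,.0238,.108],[.5548,-.209,.35],[.5548,-.209,.228]):
    for k in (0,np.pi): print(p,inverse_kinematics(p,down(a+k)))
o=best([.4455,.0238,.30],[down(a),down(a+np.pi)])
movep([.4455,.0238,.30],o)
im,d,K,T=snap("wrist","w1.png"); np.savez("w1",im=im,d=d,K=K,T=T)
s=observe(); print(s["time_s"],s["eef_pos"],s["q"].round(3)); print(T.round(3))
P=cloud(d,K,T); m=(P[...,2]>.158)&(P[...,2]<.175); q=P[m]; 
r=cv2.minAreaRect((q[:,:2]*1000).astype(np.float32)); print(m.sum(),q.mean(0),r)
m=(P[...,2]>.003)&(P[...,2]<.012)&(np.hypot(P[...,0]-.445,P[...,1]-.024)<.03);q=P[m];print(m.sum(),q.mean(0) if m.sum() else 0, q.min(0) if m.sum() else 0,q.max(0) if m.sum() else 0)
E
```

```text
[0.4455, 0.0238, 0.3] [-0.12373175 -0.26025743  1.87229865  0.          1.52955143 -1.49381521]
[0.4455, 0.0238, 0.3] [-0.12373175 -0.26025743  1.87229865  0.          1.52955143  1.64777744]
[0.4455, 0.0238, 0.108] [-1.23731748e-01 -8.48192642e-02  2.09271087e+00 -4.44089210e-16
  1.13370104e+00 -1.49381521e+00]
[0.4455, 0.0238, 0.108] [-1.23731748e-01 -8.48192642e-02  2.09271087e+00 -4.44089210e-16
  1.13370104e+00  1.64777744e+00]
[0.5548, -0.209, 0.35] [-0.49324     0.0940909   1.44858431  0.          1.59891744 -1.86332347]
[0.5548, -0.209, 0.35] [-0.49324     0.0940909   1.44858431  0.          1.59891744  1.27826919]
[0.5548, -0.209, 0.228] [-0.49324     0.14658763  1.61703336  0.          1.37797166 -1.86332347]
[0.5548, -0.209, 0.228] [-0.49324     0.14658763  1.61703336  0.          1.37797166  1.27826919]
2.325 [0.44566511 0.02315632 0.29987774] [-0.125 -0.26   1.872 -0.     1.529 -1.494]
[[ 0.2    0.933  0.299  0.368]
 [ 0.98  -0.191 -0.062  0.04 ]
 [-0.001  0.306 -0.952  0.442]
 [ 0.     0.     0.     1.   ]]
5013 [0.50111006 0.12555588 0.16721852] ((508.9919738769531, 122.26812744140625), (264.7542724609375, 60.2440071105957), 61.00221633911133)
363 [0.43528793 0.02653727 0.00752084] [0.42535295 0.00464883 0.00308501] [0.45759048 0.04572469 0.00982336]<stdin>:4: UserWarning: Gimbal lock detected. Setting third angle to zero since it is not possible to uniquely determine all angles.
<stdin>:5: UserWarning: Gimbal lock detected. Setting third angle to zero since it is not possible to uniquely determine all angles.
```

View pics/w1.png

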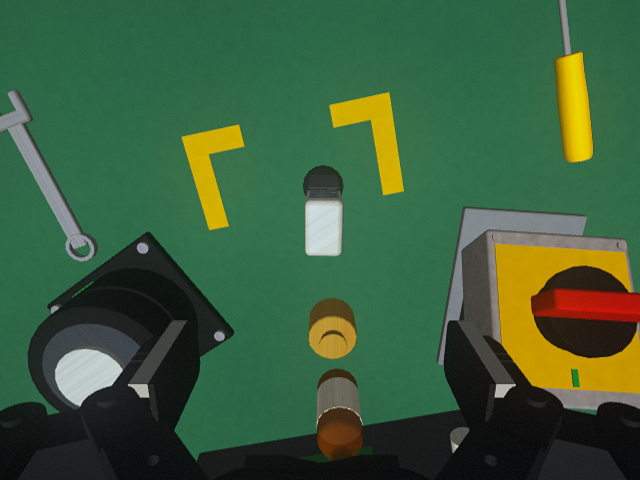

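```bash
python3 -W ignore - <<'E'
from h import *
z=np.load("w1.npz"); P=cloud(z["d"],z["K"],z["T"])
m=(P[...,2]>.158)&(P[...,2]<.175)&(np.hypot(P[...,0]-.445,P[...,1]-.024)<.04); q=P[m]
r=cv2.minAreaRect((q[:,:2]*1000).astype(np.float32)); print(m.sum(),q.mean(0),r)
c=(np.array(r[0])/1000+[.4457,.0240])/2; assert abs(c-[.4455,.024]).max()<.004
a=np.radians(78.5); o=down(a); print(c)
move_l([*c,.20],.15,o); print(move_l([*c,.108],.06,max_force=8))
s=observe(); print(s["time_s"],s["eef_pos"],s["ft_force"])
gripper_to(.02,40); s=observe(); print("open",s["opening"],s["ft_force"])
hold(.2); snap("wrist","w2.png")
move_l([*c,.128],.05); hold(.2); s=observe(); print("lift",s["opening"],s["ft_force"],s["eef_pos"],s["time_s"]); im,d,K,T=snap("wrist","w3.png")
E
```

```text
2148 [0.44438275 0.02559267 0.16605829] ((446.0267028808594, 25.43020248413086), (25.676755905151367, 40.72412872314453), 78.05765533447266)
[0.44586335 0.0247151 ]
False
4.825 [0.44620429 0.02467812 0.10840885] [-0.39106502 -0.07140008  0.19868558]
open 0.025386297104341395 [-0.84788459 -0.75796928  0.85814238]
lift 0.025588506585688685 [-0.03187251 -0.09221565 -2.50775563] [0.44557476 0.02476332 0.12767155] 6.4
```

View pics/w3.png

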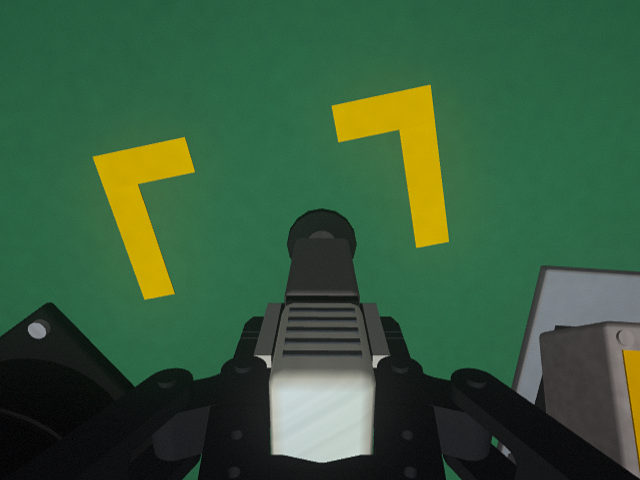

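The meter is held squarely, with its foot at (322,235), and the load reads 2.5 N. Carrying it to the exciter now.

```bash
python3 -W ignore - <<'E'
from h import *
e=np.array([.5548,-.209]); c=[.44586,.0247]
move_l([*c,.31],.15); move_l([*e,.31],.15)
hold(.2)
im,d,K,T=snap("wrist","w4.png"); P=cloud(d,K,T)
m=(abs(P[...,2]-.12)<.006)&(im.min(2)>110)&(np.hypot(P[...,0]-e[0],P[...,1]-e[1])<.045); q=P[m]; print("plate",m.sum(),q.min(0) if m.any() else 0,q.max(0) if m.any() else 0)
# hull circle
if m.sum()>50:
    h=cv2.convexHull((q[:,:2]*1000).astype(np.float32)); print(cv2.minEnclosingCircle(h))
s=observe(); print(s["time_s"],s["ft_force"],s["opening"],s["eef_pos"])
E
```

```text
plate 3074 [ 0.5225814  -0.23918117  0.11705344] [ 0.57678258 -0.17597027  0.12218765]
((554.3292236328125, -207.6288299560547), 31.873252868652344)
9.9333 [ 0.09200266  0.54077457 -2.41194266] 0.025605824527939126 [ 0.55481219 -0.20865013  0.31017983]
```

View pics/w4.png

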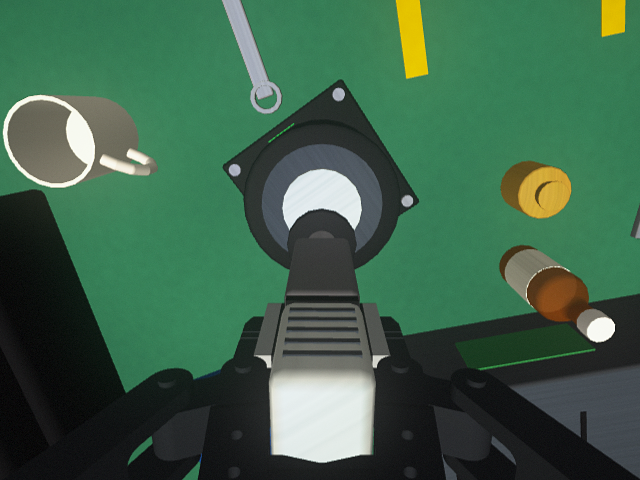

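The plate is at (322,200). The wrist fit gives (0.5543, -0.2076) with a 31.9 mm radius, which matches the size given. Setting the meter down.

```bash
python3 -W ignore - <<'E'
from h import *
e=[.5545,-.208]
move_l([*e,.245],.1); hold(.2)
print(move_l([*e,.222],.015,max_force=4)); s=observe(); print("contact",s["eef_pos"],s["ft_force"],s["time_s"])
gripper_to(.04); hold(.4); gripper_to(.085); s=observe(); print(s["opening"],s["ft_force"])
p=s["eef_pos"]; move_l([p[0],p[1],.36],.12); s=observe(); print(s["time_s"],s["q"].round(2))
im,d,K,T=snap("scene","s2.png"); 
for n in("top","scene"):
    im,d,K,T=snap(n); P=cloud(d,K,T)
    m=(P[...,2]>.275)&(P[...,2]<.30)&(np.hypot(P[...,0]-e[0],P[...,1]-e[1])<.04); q=P[m]
    if m.sum()>20: print(n,m.sum(),q.mean(0).round(4),cv2.minAreaRect((q[:,:2]*1000).astype(np.float32)))
E
```

```text
True
contact [ 0.55450339 -0.20801696  0.22815009] [ 0.4332446  -0.71865237  5.04334159] 11.9917
0.08491071874450955 [ 0.4729787   0.93385654 -1.18817977]
14.4667 [-0.49  0.09  1.43  0.    1.62 -1.86]
top 170 [ 0.552  -0.2084  0.2862] ((552.8331909179688, -209.0787353515625), (25.888656616210938, 41.03961944580078), 78.87513732910156)
scene 232 [ 0.5576 -0.2088  0.2861] ((555.8358154296875, -207.39825439453125), (26.52775001525879, 40.66523742675781), 79.45272827148438)
```

View pics/s2.png

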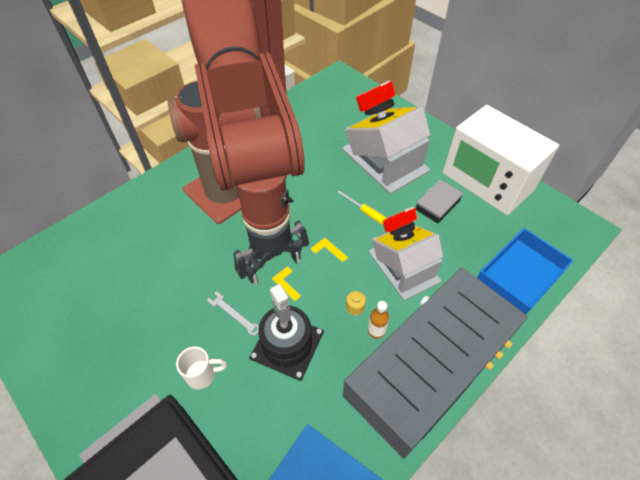

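The meter stands upright on the plate, seen at (285,325), and its top is over the plate centre to within about 2 mm. Next is the isolator: I'll check reachability and take one close look.

```bash
cat >> h.py <<'E'
az=np.radians(163.1); t=np.radians(35)
n=np.array([np.sin(t)*np.cos(az),np.sin(t)*np.sin(az),np.cos(t)])
left=np.array([-n[1],n[0],0])*-1; left/=np.linalg.norm(left); up=np.cross(n,left)*-1
if up[2]<0: up=-up
def iso_o(ang,flip=0):   # jaw direction at handle angle ang (0: along slope), clockwise seen from outside
    R=Rn.from_rotvec(-n*ang); y=R.apply(up)*(-1 if flip else 1); return rpy(-n,y)
G=np.array([.5425,.2175,.1745])-.014*n
E
python3 -W ignore - <<'E'
from h import *
print(n,left,up,G)
for f in(0,1):
    for ang in(0,.8,1.57,1.75):
        print(f,ang,[ (q.round(2) if (q:=inverse_kinematics(list(G+h*n),iso_o(ang,f))) is not None else None) for h in(.14,-.035)])
E
```

```text
[-0.54880573  0.16673993  0.81915204] [ 0.29070219  0.95681358 -0.        ] [ 0.7837758  -0.2381293   0.57357644] [0.55018328 0.21516564 0.16303187]
0 0 [array([ 0.6 , -0.3 ,  2.06, -0.54,  1.04,  1.09]), array([ 0.43,  0.03,  2.06, -0.65,  0.68,  1.16])]
0 0.8 [array([ 0.6 , -0.3 ,  2.06, -0.54,  1.04,  1.89]), array([ 0.43,  0.03,  2.06, -0.65,  0.68,  1.96])]
0 1.57 [array([ 0.6 , -0.3 ,  2.06, -0.54,  1.04,  2.66]), None]
0 1.75 [None, None]
1 0 [array([ 0.6 , -0.3 ,  2.06, -0.54,  1.04, -2.05]), array([ 0.43,  0.03,  2.06, -0.65,  0.68, -1.98])]
1 0.8 [array([ 0.6 , -0.3 ,  2.06, -0.54,  1.04, -1.25]), array([ 0.43,  0.03,  2.06, -0.65,  0.68, -1.18])]
1 1.57 [array([ 0.6 , -0.3 ,  2.06, -0.54,  1.04, -0.48]), array([ 0.43,  0.03,  2.06, -0.65,  0.68, -0.41])]
1 1.75 [array([ 0.6 , -0.3 ,  2.06, -0.54,  1.04, -0.3 ]), array([ 0.43,  0.03,  2.06, -0.65,  0.68, -0.23])]
```

```bash
python3 -W ignore - <<'E'
from h import *
p=observe()["eef_pos"]; move_l([.50,-.05,.38],.2)
movep(list(G+.14*n),iso_o(0,1)); hold(.2)
im,d,K,T=snap("wrist","w5.png"); P=cloud(d,K,T); np.savez("w5",im=im,d=d,K=K,T=T)
hsv=cv2.cvtColor(im,cv2.COLOR_RGB2HSV).astype(int); H,S,V=hsv[...,0],hsv[...,1],hsv[...,2]
near=np.linalg.norm(P-G,axis=2)<.14
q=P[near&(H>18)&(H<32)&(S>150)&(V>90)]; c0=q.mean(0); nn=np.linalg.svd(q-c0,full_matrices=0)[2][2]; nn*=np.sign(nn[2])
print("face",len(q),c0,"n",nn,"model",n)
q=P[near&((H<6)|(H>174))&(S>150)&(V>80)]; h=(q-c0)@nn; print("h",np.percentile(h,[2,50,98]))
top=q[h>np.percentile(h,98)-.006]; r=cv2.minAreaRect((np.stack([(top-G)@left,(top-G)@up],1)*1000).astype(np.float32)); print("bar rect rel G (left,up) mm",r, "h_n",np.median((top-G)@n))
s=observe(); print(s["time_s"],s["eef_pos"],G+.14*n)
E
```

```text
face 13030 [0.57441034 0.20322053 0.11553936] n [-0.55164472  0.15519859  0.81951296] model [-0.54880573  0.16673993  0.81915204]
h [0.06641728 0.06854611 0.07005904]
bar rect rel G (left,up) mm ((2.626476287841797, -5.117626190185547), (15.432451248168945, 98.78829193115234), 88.56446838378906) h_n 0.014355578867258518
17.05 [0.47420541 0.23759213 0.27818682] [0.47335048 0.23850923 0.27771316]
```

View pics/w5.png

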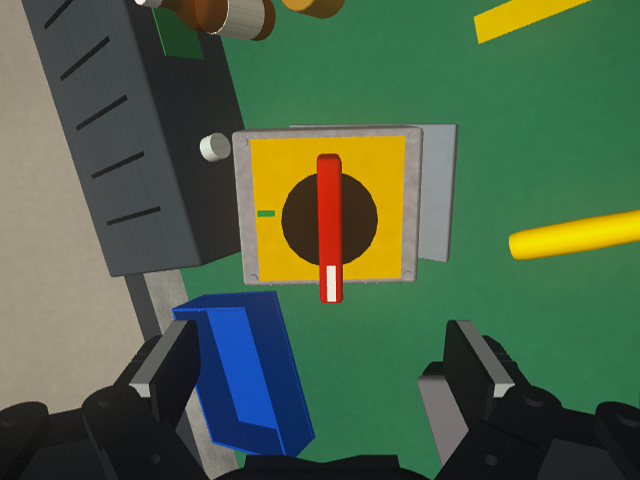

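The bar is centred at (330,228) with its striped end at (331,285), and the green mark is at (266,213). That is 2.6 mm and -5.1 mm off my first estimate and about 1.2° in yaw. I'll check the axis against the hub, then correct and grip.

```bash
sed -i 's/163.1/164.2/' h.py; python3 - <<'E'
s=open('h.py').read(); i=s.index("G=np"); s=s[:i]+"""l0=np.array([.29070219,.95681358,0]); u0=np.array([.7837758,-.2381293,.57357644])
G=np.array([.55018328,.21516564,.16303187])+.0026*l0-.0051*u0
"""; open('h.py','w').write(s)
E
python3 -W ignore - <<'E'
from h import *
z=np.load("w5.npz"); im,d,K,T=[z[k] for k in("im","d","K","T")]; P=cloud(d,K,T)
m=(np.abs((P-G)@n+.022)<.008)&(im.max(2)<70)&(np.linalg.norm(P-G,axis=2)<.06); q=P[m]-G
print("hub",m.sum(),cv2.minEnclosingCircle((np.stack([q@left,q@up],1)*1000).astype(np.float32)),np.median(q@n))
o=iso_o(0,1)
movep(list(G+.07*n),o); gripper_to(.06)
print(move_l(list(G-.015*n),.04,max_force=8)); s=observe(); print(s["eef_pos"]-G,(s["eef_pos"]-G)@n,s["ft_force"])
f0=s["ft_force"]; gripper_to(.005,60); hold(.2); s=observe(); print("grip",s["opening"],s["ft_force"],s["torque"],s["time_s"])
E
```

```text
hub 4700 ((0.21552826464176178, -0.2247883528470993), 35.791683197021484) -0.02138227211231406
False
[ 0.00833489 -0.0022355  -0.01206588] -0.014832994425879736 [-0.19579063 -0.36555909  0.21845673]
grip 0.01510172485019942 [ 0.4983222  -1.21152544  2.77878691] [-0.24534535 -0.03088504 -0.09781165] 20.75
```

The hub centre agrees within 0.3 mm, and the bar is gripped with a 15 mm opening. Pushing in.

```bash
python3 -W ignore - <<'E'
from h import *
s=observe(); f0=s["ft_force"]; p0=s["eef_pos"]
g=(p0-G)@n
for k in range(1,30):
    hit=move_l(list(G+(g-.001*k)*n),.02)
    s=observe(); f=(s["ft_force"]-f0)@n; print(k,round(((s["eef_pos"]-p0)@n)*1000,2),round(f,1),end=" | ")
    if f>22: break
print(s["time_s"],s["opening"],s["torque"])
E
```

```text
1 -0.89 0.5 | 2 -1.89 0.2 | 3 -2.9 0.8 | 4 -3.88 1.2 | 5 -4.86 1.3 | 6 -5.82 0.8 | 7 -6.81 2.0 | 8 -7.8 3.6 | 9 -8.76 3.3 | 10 -9.74 2.1 | 11 -10.71 3.8 | 12 -11.7 4.2 | 13 -12.68 4.0 | 14 -13.61 4.9 | 15 -13.77 18.3 | 16 -13.86 30.6 | 24.75 0.01519819183041669 [-0.99087784  0.99258804 -0.77375444]
```

The firm stop came at 13.8 mm, in the expected 9–20 mm range. Turning in small steps while watching the moment about the axis.

```bash
python3 -W ignore - <<'E'
from h import *
s0=observe(); c=G+(-.0148-.0155)*n; t0=s0["torque"]@n
for a in np.r_[np.arange(.04,.2,.04),np.arange(.2,1.58,.08),1.58]:
    movep(list(c),iso_o(a,1)); s=observe()
    R=Rn.from_euler('xyz',s["tcp_rot"]).as_matrix(); y=R[:,1]; ang=np.arctan2(-y@np.cross(n,-up),y@-up)
    tq=s["torque"]@n-t0; print(round(a,2),round(ang,3),"tq",round(tq,2),"F",round((s["ft_force"])@n,1),"d",round((s["eef_pos"]-G)@n*1000,1),end=" | ")
    if abs(tq)>(.9 if a<1.5 else 2): print("STOP");break
s=observe();print(s["time_s"],s["ft_force"],s["opening"])
E
```

```text
0.04 0.04 tq 0.12 F 25.5 d -28.6 | 0.08 0.08 tq 0.14 F 24.5 d -28.6 | 0.12 0.12 tq 0.08 F 25.6 d -28.6 | 0.16 0.16 tq 0.06 F 25.1 d -28.6 | 0.2 0.2 tq 0.19 F 26.1 d -28.6 | 0.28 0.281 tq 0.03 F 25.6 d -28.6 | 0.36 0.361 tq 0.01 F 25.3 d -28.6 | 0.44 0.441 tq 0.08 F 25.8 d -28.6 | 0.52 0.521 tq 0.01 F 25.5 d -28.6 | 0.6 0.601 tq -0.07 F 26.0 d -28.6 | 0.68 0.681 tq -0.05 F 24.3 d -28.6 | 0.76 0.761 tq -0.08 F 25.3 d -28.6 | 0.84 0.841 tq -0.06 F 24.4 d -28.6 | 0.92 0.921 tq -0.05 F 25.5 d -28.6 | 1.0 1.001 tq -0.2 F 24.9 d -28.6 | 1.08 1.081 tq -0.18 F 24.2 d -28.6 | 1.16 1.161 tq -0.26 F 24.3 d -28.6 | 1.24 1.242 tq -0.2 F 24.3 d -28.6 | 1.32 1.322 tq -0.25 F 23.7 d -28.6 | 1.4 1.402 tq -0.24 F 25.0 d -28.6 | 1.48 1.482 tq -0.16 F 23.6 d -28.6 | 1.56 1.561 tq -0.14 F 24.9 d -28.6 | 1.58 1.58 tq 0.2 F 24.8 d -28.6 | 30.5 [-15.72972844  -0.89507928  19.86476746] 0.01486758063600684
```

The detent went over centre and met the end stop at 1.58. I'll let it spring out while still held, then release, retreat and look.

```bash
python3 -W ignore - <<'E'
from h import *
o=iso_o(1.57,1); move_l(list(G-.0155*n),.03,o); s=observe(); print(s["ft_force"]@n,s["torque"]@n)
gripper_to(.06); hold(.2); move_l(list(G+.14*n),.12,o); hold(.3)
im,d,K,T=snap("wrist"); P=cloud(d,K,T)
hsv=cv2.cvtColor(im,cv2.COLOR_RGB2HSV).astype(int); H,S,V=hsv[...,0],hsv[...,1],hsv[...,2]
q=P[(np.linalg.norm(P-G,axis=2)<.09)&((H<6)|(H>174))&(S>150)&(V>80)]-G; q=q[q@n>.008]; print("bar (left,up)",cv2.minAreaRect((np.stack([q@left,q@up],1)*1000).astype(np.float32)),"top h",np.median(q@n))
e=[.5545,-.208]
for k in("top","scene"):
    im2,d,K,T=snap(k); P=cloud(d,K,T); m=(P[...,2]>.275)&(P[...,2]<.30)&(np.hypot(P[...,0]-e[0],P[...,1]-e[1])<.04); q=P[m]
    if m.sum()>20: print(k,q.mean(0).round(4),cv2.minAreaRect((q[:,:2]*1000).astype(np.float32)))
cv2.imwrite("pics/end.png",cv2.resize(np.hstack([im,im2]),(800,300))[:,:,::-1]); print(observe()["time_s"])
E
```

```text
1.9108759913496498 0.05329567715671598
bar (left,up) ((0.36360597610473633, -0.17956161499023438), (97.53816223144531, 15.501148223876953), 89.44979858398438) top h 0.01442241273718545
top [ 0.552  -0.2084  0.2864] ((553.274658203125, -209.3676300048828), (26.085453033447266, 40.31000518798828), 77.802978515625)
scene [ 0.5574 -0.2087  0.2864] ((555.729248046875, -206.93443298339844), (27.16802406311035, 40.28417205810547), 78.03739929199219)
33.7333
```

View pics/end.png

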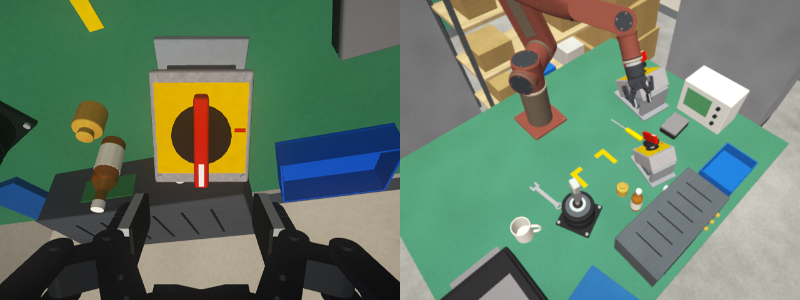

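The bar now points up the slope, with its striped end at (201,175) by the green mark, and it is sprung out. The meter is still upright on the plate. Handing in.

```bash
python3 -c "
from plant import *
print(observe()['ft_force']); job_done()"
```

```text
[-1.00927020e-04  1.69922225e-01 -2.48442565e-01]
the job is handed in; nothing more can be done
```

The meter is standing on the exciter table and the isolator is switched on. I handed the job in at about 34 s on the robot's clock; no verdict was reported.

- **Meter:** I gripped it across its 26 mm side, carried it over and set it down until contact (about 5 N on the tool), then let go. The last look still shows it upright, with its top within about 2 mm of the plate centre. The top and scene cameras differ by about 2.5 mm, well inside the 11 mm limit.
- **Isolator:** I gripped the handle with 60 N and pushed it in 13.8 mm to the firm stop. I then turned it a quarter turn with the moment never above about 0.3 N m, and let it spring back out while still held.
- **Last checks:** The bar is within about 0.6° of the "on" direction, with its striped end at the green mark. Its top is back at the sprung-out height. The tool force reads about zero, and nothing else on the bench looks moved in the pictures. No check failed.

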